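Weigh the salt mill and set it on its charging dock

ROBOT

A 6-joint arm with a two-finger parallel gripper is mounted at the origin on a cart in front of the work surface, level with it; the furniture and walls round the work are solid. World frame = base frame: x ahead of the robot, y to its left, z up, the work surface at z = 0. Lengths are in mm, angles in degrees, forces in N, time in s.
With the tool pointing down it reaches from about 350 to 925 mm from the base axis. Payload 6.4 kg.
Tool frame: the origin (TCP) lies on the mounting face of the last link; the fingertips stand 173 mm ahead of it and the grasp point (between the pads) lies 155 mm ahead of it; z points along the fingers, y is the line along which they close (so a half turn about z gives the same grasp; the last joint's range is limited). The gripper opens to 85 mm and grips with 20 to 120 N. Pads are 22 mm wide; open, the fingers measure 114 mm over their backs; the gripper's body (76 mm by 85 mm) begins 54 mm behind the grasp point. The pads swing forward as they close: fully open they stand 13 mm farther back than shut.
Start: joints at [-73.23, 14.043, 89.255, -0, 76.702, -9.975], TCP at [292.527, -580.469, 404.69] pointing down, gripper open.
Joint ranges: [-179.41, 179.41], [-58.25, 129.5], [7.25, 145.43], [-54.29, 234.29], [11.92, 165.04], [-157.13, 157.13]. Speed limits (degrees/s): [147.25, 147.25, 180, 180, 180, 180].

INTERFACE

Orientations are given as [roll, pitch, yaw] about the fixed x, y, z axes, in that order (R = Rz(yaw) Ry(pitch) Rx(roll)).
In Python, from plant import * gives the robot as it stands.
- The arm moves only by the shell command python3 -m crank 'ROWS' [OPENING] [FORCE]. ROWS is JSON, a list of rows, each a list of 6 numbers: the shift along the world's x, y, z normalised to -1 to 1, where 1 is 0.4 m, then the turn, a rotation vector about the world's x, y, z normalised to -1 to 1, where 1 is 1.5 rad. A call has exactly 8 rows; each row is the pose to reach, as a shift and turn from the pose commanded when the call began; what a row does not reach only later rows make up. A row lasts 1/8 s, in which the tool goes at most 62.5 mm and 10.7 degrees, less where a joint would pass 70% of its speed; a pose out of reach is approached as far as the arm can. A call with a number of a shift or a turn outside -1 to 1 is refused whole. A call with a gripper value outside its range is refused whole. OPENING is the opening, from -1 (shut) to 1 (fully open), set as the call begins (- or left out, the last holds). The fingers move at their own pace and stop on an object; FORCE is the grip in N (left out, the last holds). Time passes only in rows, so rows that repeat a pose let the fingers close, or fill a call up. It gives the time, the measured TCP pose, the force, the opening and the grip force at its end, in the units of the state.
- get_state(): the state, without advancing time (a new reading comes with each control period).
- capture(name): name is "scene" or "side" or "wrist"; returns the picture (480x640x3 uint8, red, green, blue); there is no depth.
- calibration(name): a dict with "K" (3x3 intrinsics, pixels), "cam_to_world" (4x4, takes a point from camera to world coordinates). Camera axes: x right, y up, looking along -z (the intrinsics and any distortion apply to the point x, -y, -z); pixel columns grow to the right and rows downward; lengths in mm; the calibration is good to about 2 mm. A picture is of the moment at which its call begins: read the wrist's pose just before it. calibration takes no time and is no camera call; for the wrist camera it gives the pose at the moment of the call.
- finish_job(): hands the job in; it is judged then, once.
The state is a dict: "t": time; "joint_pos": joint angles; "joint_vel": joint speeds; "tau": joint torques, N m; "tcp_pos": TCP position; "tcp_rot": TCP orientation; "force": force on the tool from outside, world axes, zero at the start; "wrist_torque": the same for the moment, N m; "width": finger opening in mm; "grip_force": force on a finger pad.
Only numpy, scipy, OpenCV 4.12 (cv2) and the standard library are available. Lean on these libraries where they do the work, as an engineer would, in place of code of your own. Each camera call takes 0.05 s, during which the arm holds its last target. There are 200 camera calls.

TASK

Check how full the red salt mill is and put it on charge: take it from its leaning rest, stand it upright on the white kitchen scale and let go of it for a moment so the scale can read. Then take it again and lower it gently, without dropping it, foot down into the conical dish of the black charging dock, so that the tapered foot settles fully home and the mill stands straight, and let go. Do not bang the mill, and leave the other things on the worktop where they are.

Things in the scene. Friction and masses are not known exactly. Their poses are not given: they have to be found in the camera images.
- salt_mill: red round mill, loose, 95 mm tall, 0.2-0.4 kg. Origin: centre of its flat foot; z: along the axis, foot to head. Diameters: foot 32 at z 0, cone to 52 at z 17.5, red cylinder 52 up to z 66, black groove, steel head 49 from z 68.5 to the flat top at z 95. Mass centre z 48. Starts leaning in the rest, axis 30 deg above level, foot low, head away from the robot. Stands by itself on its foot.
- rest: fixed wooden leaning rest, base 118 x 52 x 10 mm. Origin: centre of its underside; +x: the way the mill's head leans. The mill lies on two inclined steel rods (30 mm apart, 10 thick, all under the mill's width), its foot against a 36 mm wide stop; at the start its foot centre is at about (-35, 0, 41) mm here. Its rear post is 38 mm wide. Both sides of the mill are free.
- scale: flat white kitchen scale 120 x 120 mm, fixed, with a thin black display along its -x edge; origin: centre of its underside; the flat top is at z 22 mm. It is rigid and does not sink.
- dock: black charging dock, fixed: round base 104 mm in diameter with a conical dish standing in its middle. Origin: centre of its underside. The dish's outer rim is at z 46 mm, 80 mm in diameter.
- dock_seat (a point): centre of the dish's flat inner floor (z 17 mm in the dock). The inner wall is a cone like the mill's foot, about 60 degrees to the horizontal, about 35 mm in diameter at the floor and 71 mm at the rim, 29 mm above this point. Fully home, the mill's foot centre lies at this point within about 2 mm, axis vertical.
- mug: green and white mug, 86 mm across, 88 mm tall, loose bystander; origin: centre of its underside
- jam_jar: jam jar with green lid, 66 mm across, 99 mm tall, loose bystander; origin: centre of its underside
- spice_jar: spice jar with green and gold-brown cap, 45 mm across, 97 mm tall, loose bystander; origin: centre of its underside
- butter: block of butter, 73 x 102 x 37 mm, loose bystander; origin: centre of its underside
- fish_tin: flat golden tin, 63 x 105 x 24 mm, loose bystander; origin: centre of its underside
- tap: chrome kitchen tap at the back of the sink, on the robot's right; fixed, not part of the job. Origin: foot of the tap. Its arched spout stands about 0.3 m high and reaches towards the robot over the bowl: draw the arm back before swinging past it.

How it is judged:
By the outcome, as a careful person would: the job done as asked, in the order asked, and still so for the second after the job is handed in, with the robot touching nothing.
It also fails if it takes over 64 s, if anything falls off the work surface, if the arm or the gripper's body presses on something with over 40 N, if the wrist force passes 120 N, or if a joint passes its speed limit or range.

## Working session

There is one attempt and no reset: what is moved stays moved. The work goes in short steps, Python scripts to look and compute and a shell command to move; the robot and the scene stay as the last step left them, time stands still between calls to the robot, and variables do not carry over. Pictures are saved under pics/ and viewed, at most 10 in all, crops included, and the job is handed in when it is done.

```bash
ls; mkdir -p pics; python3 - <<'E'
from plant import *
import cv2
for n in("scene","side"):
    cv2.imwrite(f"pics/{n}0.png",cv2.cvtColor(capture(n),cv2.COLOR_RGB2BGR))
    c=calibration(n);print(n,c)
print(get_state())
E
```

```text
pics
scene {'K': array([[621.71439952,   0.        , 326.01446448],
       [  0.        , 621.71439952, 236.68456696],
       [  0.        ,   0.        ,   1.        ]]), 'cam_to_world': array([[-5.19398217e-01,  5.35030391e-01, -6.66309218e-01,
        -3.74636431e+02],
       [-8.54513438e-01, -3.20008739e-01,  4.09146906e-01,
         5.08689104e+02],
       [ 5.68125651e-03,  7.81880354e-01,  6.23402627e-01,
         9.59885391e+02],
       [ 0.00000000e+00,  0.00000000e+00,  0.00000000e+00,
         1.00000000e+00]])}
side {'K': array([[532.72272461,   0.        , 320.61975256],
       [  0.        , 532.72272461, 243.54079111],
       [  0.        ,   0.        ,   1.        ]]), 'cam_to_world': array([[-6.27891092e-01,  3.07035339e-01, -7.15179752e-01,
        -5.29073072e+02],
       [-7.77994090e-01, -2.73413674e-01,  5.65659049e-01,
         8.17743972e+02],
       [-2.18626057e-02,  9.11577898e-01,  4.10545689e-01,
         7.06577584e+02],
       [ 0.00000000e+00,  0.00000000e+00,  0.00000000e+00,
         1.00000000e+00]])}
{'t': 0.1, 'joint_pos': array([-7.32280825e+01,  1.40798168e+01,  8.93181147e+01, -7.81649293e-06,
        7.67019725e+01, -9.97290102e+00]), 'joint_vel': array([ 0.05237448, -0.13999395, -0.05819722,  0.00164258, -0.00465032,
       -0.09568183]), 'tau': array([-1.25826140e-03, -4.30671430e+01, -3.27128756e+01, -1.46934558e-04,
        2.83686342e-03,  1.68667043e-05]), 'tcp_pos': array([ 292.48019549, -580.24995064,  403.69184647]), 'tcp_rot': array([-1.79901604e+02, -1.72941209e-02,  2.67448055e+01]), 'force': array([0.34309675, 0.10669964, 0.63625551]), 'wrist_torque': array([ 0.01656087, -0.00883008,  0.03281797]), 'grip_force': 0.0, 'width': 85.42481587537205}
```

View pics/scene0.png

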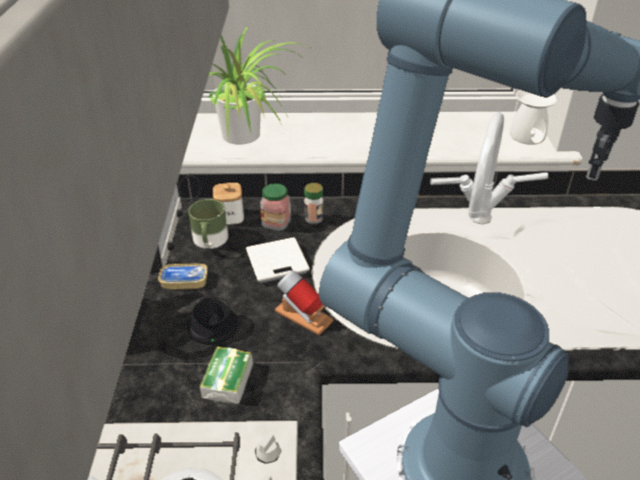

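View pics/side0.png

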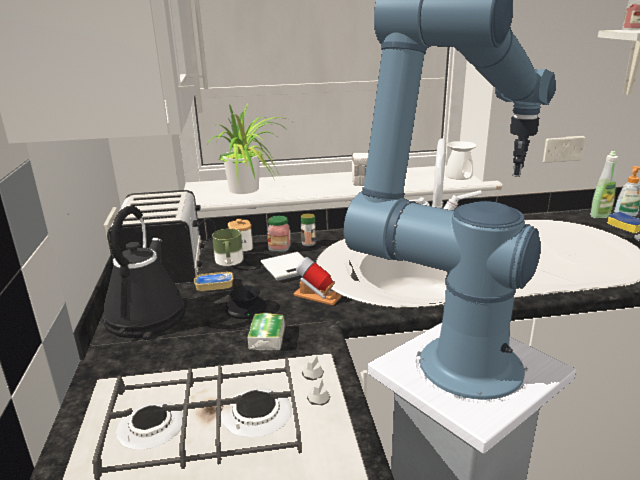

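The scene view shows the mill (red, about 305,295) on its rest (303,316), the scale (278,260), the dock (210,320), and butter at (228,375). The side view agrees: mill (318,277), dock (243,303).

```bash
cat > h.py <<'E'
from plant import *
import numpy as np, cv2
def ray(c,u,v):
    K=c["K"];M=c["cam_to_world"]
    d=np.array([(u-K[0,2])/K[0,0],-(v-K[1,2])/K[1,1],-1.]);d=M[:3,:3]@d
    return M[:3,3],d/np.linalg.norm(d)
def onz(c,u,v,z):
    o,d=ray(c,u,v);return o+d*(z-o[2])/d[2]
def tri(c1,p1,c2,p2):
    A=0;b=0
    for c,p in((c1,p1),(c2,p2)):
        o,d=ray(c,*p);P=np.eye(3)-np.outer(d,d);A=A+P;b=b+P@o
    return np.linalg.solve(A,b)
def proj(c,p):
    M=np.linalg.inv(c["cam_to_world"]);q=M[:3,:3]@p+M[:3,3];K=c["K"]
    return K[0,0]*q[0]/-q[2]+K[0,2],K[1,1]*q[1]/q[2]+K[1,2]
E
python3 - <<'E'
from h import *
np.set_printoptions(precision=0,suppress=True)
s=calibration("scene");d=calibration("side")
cs={}
for n in("scene","side"):
    im=cv2.imread(f"pics/{n}0.png");h=cv2.cvtColor(im,cv2.COLOR_BGR2HSV)
    m=((h[...,0]<6)|(h[...,0]>174))&(h[...,1]>190)&(h[...,2]>90)
    m[:,400:]=0;m[:255]=0
    k,l,st,c=cv2.connectedComponentsWithStats(m.astype(np.uint8));i=1+st[1:,4].argmax();print(n,st[i],c[i]);cs[n]=c[i]
    w=(h[...,1]<40)&(h[...,2]>190);w[:,312:]=0;w[:235 if n=="scene" else 250]=0;w[285:]=0;w[:,:245]=0
    k,l,st,c=cv2.connectedComponentsWithStats(w.astype(np.uint8));i=1+st[1:,4].argmax();print(n,"scale",st[i],c[i])
    ct=cv2.findContours((l==i).astype(np.uint8),0,2)[0][0]
    ap=cv2.approxPolyDP(cv2.convexHull(ct),3,True)[:,0];print([ (tuple(p),onz(s if n=="scene" else d,*p,22)[:2]) for p in ap])
print("red",tri(s,cs["scene"],d,cs["side"]))
print("base",[onz(s,*p,10)[:2] for p in((276,305),(318,333),(332,318))])
print("dock",onz(s,209,311,46), onz(d,243,293,46))
print("butter",onz(s,230,363,37),"tin",onz(s,184,272,24),"mug",onz(s,209,241,0),"jam",onz(s,276,225,0))
print("tap",onz(s,480,218,0),onz(d,440,290,0))
E
python3 - <<'E'
import cv2
im=cv2.imread('pics/scene0.png')[220:420,150:360]
cv2.imwrite('pics/crop0.png',cv2.resize(im,(630,600),interpolation=2))
E
```

```text
scene [304 306   3   4   7] [305. 308.]
scene scale [ 246  238   63   47 1766] [277. 259.]
[((np.int32(294), np.int32(238)), array([663., -38.])), ((np.int32(308), np.int32(268)), array([551., -12.])), ((np.int32(292), np.int32(284)), array([523.,  45.])), ((np.int32(258), np.int32(279)), array([576., 102.])), ((np.int32(246), np.int32(248)), array([688.,  78.]))]
side [304 263  28  27 437] [318. 277.]
side scale [261 252  51  26 725] [285. 264.]
[((np.int32(311), np.int32(263)), array([575., -18.])), ((np.int32(305), np.int32(270)), array([551.,  22.])), ((np.int32(275), np.int32(277)), array([572., 110.])), ((np.int32(261), np.int32(260)), array([689.,  80.])), ((np.int32(297), np.int32(252)), array([663., -33.]))]
red [397.  90.  83.]
base [array([494., 100.]), array([378.,  64.]), array([399.,  17.])]
dock [517. 241.  46.] [516. 245.  46.]
butter [377. 259.  37.] tin [681. 235.  24.] mug [784. 134.   0.] jam [757. -37.   0.]
tap [ 513. -502.    0.] [ 253. -205.    0.]
```

View pics/crop0.png

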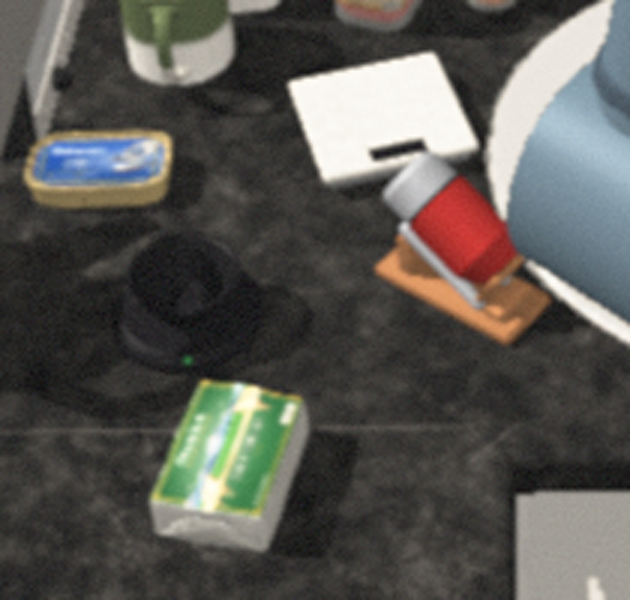

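The crop shows the mill head up-left of its foot with the sides free. The dock's dish centre is near scene pixel (208,311) and the scale display is on the robot side. First I draw back away from the tap.

```bash
python3 -m crank '[[-0.15,0,0.05,0,0,0],[-0.275,0.075,0.125,0,0,0],[-0.325,0.2,0.175,0,0,0],[-0.35,0.35,0.2,0,0,0],[-0.36,0.5,0.2,0,0,0],[-0.3,0.63,0.2,0,0,0],[-0.2,0.75,0.2,0,0,0],[-0.08,0.85,0.2,0,0,0]]' 1 40
```

```text
t: 1.1
tcp_pos: [260.8, -238.6, 484.6]
tcp_rot: [179.9, -0.0, 26.6]
force: [0.8, -0.9, 0.3]
width: 85.5
grip_force: 0.0
```

```bash
python3 -m crank '[[0.07,0.14,0,0,0,0],[0.13,0.27,0,0,0,-0.05],[0.18,0.41,0,0,0,-0.1],[0.23,0.55,0,0,0,-0.1],[0.27,0.66,-0.05,0,0,-0.1],[0.3,0.75,-0.1,0,0,-0.1],[0.3,0.75,-0.1375,0,0,-0.1],[0.3,0.75,-0.1375,0,0,-0.1]]' && python3 - <<'E'
from h import *
c=calibration("wrist");print(c)
im=capture("wrist");cv2.imwrite("pics/w1.png",im[...,::-1])
import pickle;pickle.dump(c,open("w1.pkl","wb"))
E
```

```text
t: 2.1
tcp_pos: [380.1, 59.3, 428.2]
tcp_rot: [-179.9, 0.2, 18.2]
force: [-0.4, 1.0, 0.5]
width: 85.0
grip_force: 0.0
{'K': array([[365.14197511,   0.        , 317.80026623],
       [  0.        , 365.14197511, 238.5153827 ],
       [  0.        ,   0.        ,   1.        ]]), 'cam_to_world': array([[ 3.12099342e-01,  9.10014966e-01,  2.72885988e-01,
         4.50363778e+02],
       [-9.50048224e-01,  2.99413035e-01,  8.80920382e-02,
         8.18916986e+01],
       [-1.54054868e-03, -2.86748315e-01,  9.58004713e-01,
         3.97964228e+02],
       [ 0.00000000e+00,  0.00000000e+00,  0.00000000e+00,
         1.00000000e+00]])}
```

View pics/w1.png

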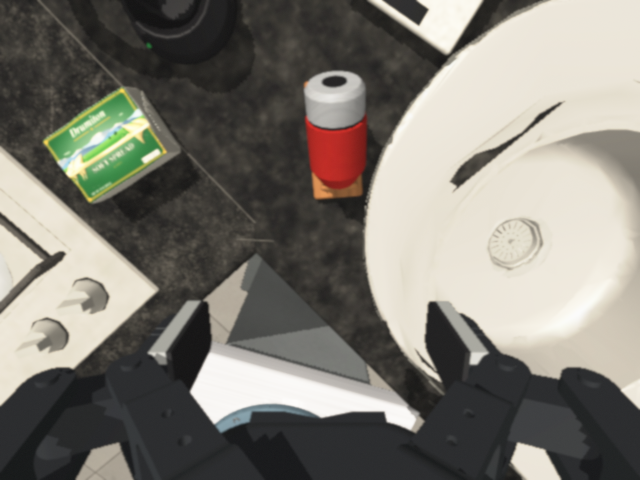

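The wrist view shows the mill nearly upright in the image: head top about (335,82), red body 310–366 × 118–188, rest base near edge at row 197. The scale corner (450,52) and the dock (180,20) are partly visible.

```bash
python3 - <<'E'
from h import *
import pickle
np.set_printoptions(precision=1,suppress=True)
c=pickle.load(open("w1.pkl","rb"))
im=cv2.imread("pics/w1.png");h=cv2.cvtColor(im,cv2.COLOR_BGR2HSV)
m=((h[...,0]<6)|(h[...,0]>174))&(h[...,1]>170)&(h[...,2]>60);m[:,:290]=0;m[:,390:]=0
m=cv2.morphologyEx(m.astype(np.uint8),2,np.ones((3,3)))
ys=np.where(m.any(1))[0];print(ys[0],ys[-1])
n=[]; ml=[]
for y in range(132,172,4):
    x=np.where(m[y])[0]; ml.append((y,x[0],x[-1])); 
print(ml)
L=np.polyfit([a[0] for a in ml],[a[1] for a in ml],1);R=np.polyfit([a[0] for a in ml],[a[2]+1 for a in ml],1)
def pl(f):
    o,d1=ray(c,np.polyval(f,120),120);_,d2=ray(c,np.polyval(f,180),180);n=np.cross(d1,d2);return n/np.linalg.norm(n)
nl,nr=pl(L),pl(R); o=c["cam_to_world"][:3,3]
# both planes are tangent to cylinder r=26: axis dir = nl x nr
u=np.cross(nl,nr);u/=np.linalg.norm(u);u*=np.sign(u[0]);print("axis free",u)
nm=nl+nr;nm/=np.linalg.norm(nm)
# dir with u_z=.5 in mid plane
from scipy.optimize import fsolve
a=fsolve(lambda a:np.dot(nm,[.866*np.cos(a),.866*np.sin(a),.5]),.3)[0];print("yaw",np.degrees(a))
u=np.array([.866*np.cos(a),.866*np.sin(a),.5])
# distance from half angle: sin(half)=26/d
half=np.arccos(np.clip(nl@nr,-1,1))/2;print("dist to axis",26/np.sin(half))
# point on axis at midrow: foot height given by rest: foot centre z=41
# lowest red pixel & orange edge
E1=[onz(c,u_,v_,10) for u_,v_ in((315,198),(362,196))];print("rest near edge",E1)
e=(E1[0]+E1[1])/2
# mill foot by geometry from rest edge: 24 along heading
hd=np.array([np.cos(a),np.sin(a),0]);F=e+24*hd;F[2]=41
n2=nm-0;F2=F-nm*0
print("foot from edge",F,"plane offset",np.dot(F-o,nm))
perp=np.array([-np.sin(a),np.cos(a),0]);F=F-perp*np.dot(F-o,nm)/np.dot(perp,nm);print("foot corr",F)
for s,r in((95,'top'),(66,'groove')):print(r,proj(c,F+s*u))
# dist check
p=F+45*u; v=p-o; print("dist check",np.linalg.norm(v-u*np.dot(v,u)))
G=F+52*u;print("grasp",G)
st=get_state();print(st["tcp_pos"],st["tcp_rot"])
for tilt in(15,): # tool z leans back toward robot
    t=np.radians(tilt);az=np.array([-np.sin(t)*np.cos(a),-np.sin(t)*np.sin(a),-np.cos(t)])
    T=G-155*az;print("tcp",T,"pre80",T-80*az,"shift",(T-80*az-st["tcp_pos"])/400,"rotvec",perp*np.radians(tilt)/1.5)
E
```

```text
119 188
[(132, np.int64(307), np.int64(365)), (136, np.int64(308), np.int64(365)), (140, np.int64(308), np.int64(365)), (144, np.int64(308), np.int64(365)), (148, np.int64(309), np.int64(365)), (152, np.int64(309), np.int64(365)), (156, np.int64(310), np.int64(365)), (160, np.int64(310), np.int64(365)), (164, np.int64(310), np.int64(364)), (168, np.int64(311), np.int64(363))]
axis free [0.8 0.3 0.5]Traceback (most recent call last):
  File "<stdin>", line 22, in <module>
    res = _root_hybr(_wrapped_func, x0, args, jac=fprime, **options)
    shape, dtype = _check_func('fsolve', 'func', func, x0, args, n, (n,))
                   ~~~~~~~~~~~^^^^^^^^^^^^^^^^^^^^^^^^^^^^^^^^^^^^^^^^^^^
    res = atleast_1d(thefunc(*((x0[:numinputs],) + args)))
                     ~~~~~~~^^^^^^^^^^^^^^^^^^^^^^^^^^^^^
    return func(*fargs)
  File "<stdin>", line 22, in <lambda>
ValueError: setting an array element with a sequence. The requested array has an inhomogeneous shape after 1 dimensions. The detected shape was (3,) + inhomogeneous part.
```

```bash
python3 - <<'E'
from h import *
import pickle
from scipy.optimize import brentq
np.set_printoptions(precision=3,suppress=True)
c=pickle.load(open("w1.pkl","rb"));o=c["cam_to_world"][:3,3]
rows=np.arange(132,165,4);L=np.polyfit(rows,[307,308,308,308,309,309,310,310,310],1);R=np.polyfit(rows,[366,366,366,366,366,366,366,366,365],1)
def pl(f):
    d1=ray(c,np.polyval(f,120),120)[1];d2=ray(c,np.polyval(f,180),180)[1];n=np.cross(d1,d2);return n/np.linalg.norm(n)
nl,nr=pl(L),pl(R);nm=nl+nr;nm/=np.linalg.norm(nm)
uf=np.cross(nl,nr);print("free axis",uf/np.linalg.norm(uf))
a=brentq(lambda a:float(nm@np.array([.866*np.cos(a),.866*np.sin(a),.5])),-.6,1.2)
print("yaw",np.degrees(a),"dist",26/np.sin(np.arccos(nl@nr)/2))
u=np.array([.866*np.cos(a),.866*np.sin(a),.5]);hd=np.array([np.cos(a),np.sin(a),0]);perp=np.array([-np.sin(a),np.cos(a),0])
e=(onz(c,315,198,10)+onz(c,362,196,10))/2;F=e+24*hd;F[2]=41
F=F-perp*((F-o)@nm)/(perp@nm);print("foot",F)
for s in(95,66):print(s,proj(c,F+s*u))
v=F+45*u-o;print("dist check",np.linalg.norm(v-u*(v@u)))
G=F+52*u;st=get_state();t=np.radians(15);az=-np.sin(t)*hd+[0,0,-np.cos(t)]
T=G-155*az
print("grasp",G,"tcp",T,"pre shift",(T-80*az-st["tcp_pos"])/400,"rv",perp*t/1.5,"yawturn",(a-np.radians(st["tcp_rot"][2]))/1.5,"approach",80*az/400)
E
```

```text
free axis [-0.84  -0.35  -0.414]
yaw 22.971485736797142 dist 306.4659949539076
foot [413.029  49.036  41.   ]
95 (np.float64(334.6188645197885), np.float64(80.90890747283774))
66 (np.float64(335.98296957090395), np.float64(115.28170025880503))
dist check 285.9689835219087
grasp [454.49  66.61  67.  ] tcp [491.425  82.267 216.719] pre shift [ 0.325  0.079 -0.339] rv [-0.068  0.161  0.   ] yawturn 0.056853632112018326 approach [-0.048 -0.02  -0.193]
```

```bash
python3 -m crank '[[0.12,0.03,0,-0.015,0.04,0.02],[0.24,0.06,-0.05,-0.03,0.08,0.04],[0.32,0.08,-0.12,-0.05,0.12,0.056],[0.325,0.08,-0.22,-0.068,0.161,0.056],[0.325,0.08,-0.3,-0.068,0.161,0.056],[0.325,0.08,-0.34,-0.068,0.161,0.056],[0.325,0.08,-0.34,-0.068,0.161,0.056],[0.325,0.08,-0.34,-0.068,0.161,0.056]]' && python3 - <<'E'
from h import *
from scipy.spatial.transform import Rotation as Ro
st=get_state();c=calibration("wrist");im=capture("wrist");cv2.imwrite("pics/w2.png",im[...,::-1])
R=Ro.from_euler("xyz",st["tcp_rot"],degrees=True).as_matrix();print(R,st["tcp_pos"],"grasp-pt",st["tcp_pos"]+235*R[:,2])
E
```

```text
t: 3.15
tcp_pos: [511.2, 91.1, 295.6]
tcp_rot: [179.3, 14.8, 22.8]
force: [0.3, -0.1, -0.1]
width: 85.7
grip_force: 0.0
[[ 0.89081424  0.39118388 -0.23113884]
 [ 0.37537323 -0.92023592 -0.11072845]
 [-0.25601745  0.01187515 -0.96659922]] [511.2319657   91.11705002 295.57148035] grasp-pt [456.91433867  65.0958648   68.42066412]
```

View pics/w2.png

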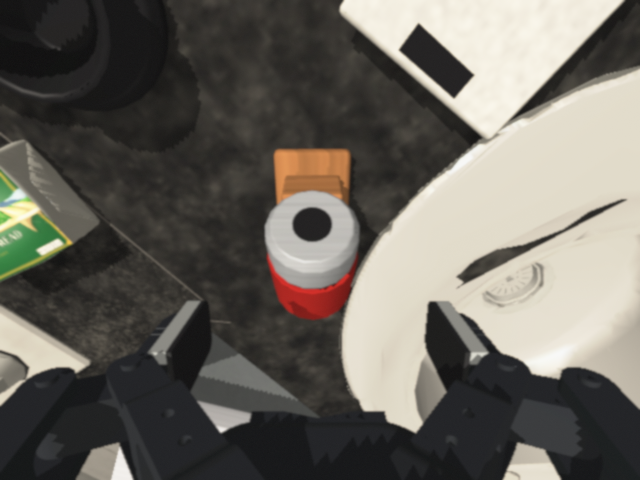

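The mill is centred at col 313, about 3 mm off the finger midline at col 318, so I go in with a small correction and close.

```bash
python3 -m crank '[[-0.01,-0.003,-0.04,0,0,0],[-0.02,-0.006,-0.08,0,0,0],[-0.03,-0.01,-0.12,0,0,0],[-0.04,-0.013,-0.15,0,0,0],[-0.047,-0.015,-0.175,0,0,0],[-0.052,-0.0165,-0.194,0,0,0],[-0.052,-0.0165,-0.194,0,0,0],[-0.052,-0.0165,-0.194,0,0,0]]' 1 40; python3 -m crank '[[0,0,0,0,0,0],[0,0,0,0,0,0],[0,0,0,0,0,0],[0,0,0,0,0,0],[0,0,0,0,0,0],[0,0,0,0,0,0],[0,0,0,0,0,0],[0,0,0,0,0,0]]' -1 40
```

```text
t: 4.2
tcp_pos: [490.1, 84.9, 216.5]
tcp_rot: [179.3, 14.9, 22.9]
force: [1.0, -0.2, -0.2]
width: 85.4
grip_force: 0.0
t: 5.2
tcp_pos: [490.2, 84.7, 216.8]
tcp_rot: [179.3, 15.0, 22.9]
force: [-0.2, -3.4, 5.9]
width: 51.0
grip_force: 41.8
```

Gripped at 51 mm. Next I lift and rotate the mill upright (−60° about the rest's lateral axis).

```bash
python3 -m crank '[[0,0,0.08,0,0,0],[0,0,0.2,0,0,0],[0,-0.03,0.3,0.045,-0.107,0],[0,-0.07,0.34,0.09,-0.214,0],[-0.02,-0.1,0.34,0.136,-0.321,0],[-0.05,-0.13,0.31,0.182,-0.429,0],[-0.07,-0.15,0.27,0.227,-0.536,0],[-0.08,-0.17,0.23,0.273,-0.643,0]]'; python3 -m crank '[[0,0,0,0,0,0],[0,0,0,0,0,-0.05],[0,0,0,0,0,-0.1],[0,0,0,0,0,-0.15],[0,0,0,0,0,-0.2],[0,0,0,0,0,-0.25],[0,0,0,0,0,-0.25],[0,0,0,0,0,-0.25]]'; python3 - <<'E'
from h import *
from scipy.spatial.transform import Rotation as Ro
np.set_printoptions(precision=3,suppress=True)
st=get_state();R=Ro.from_euler("xyz",st["tcp_rot"],degrees=True).as_matrix();print(R,"G",st["tcp_pos"]+155*R[:,2],st["force"],st["width"],st["joint_pos"])
for n in("scene","wrist"):cv2.imwrite(f"pics/{n}3.png",capture(n)[...,::-1])
a=cv2.imread("pics/scene3.png")[150:390,150:450];b=cv2.imread("pics/wrist3.png")
cv2.imwrite("pics/c3.png",np.hstack([cv2.resize(a,(400,320)),cv2.resize(b,(400,320))]))
E
```

```text
t: 6.2
tcp_pos: [457.1, 18.4, 308.6]
tcp_rot: [179.8, -43.9, 22.8]
force: [0.3, 1.5, -1.2]
width: 50.7
grip_force: 42.7
t: 7.2
tcp_pos: [458.5, 18.6, 310.4]
tcp_rot: [179.7, -43.7, 1.6]
force: [0.1, 0.5, -1.2]
width: 50.8
grip_force: 42.7
[[ 0.723  0.024  0.69 ]
 [ 0.02  -1.     0.014]
 [ 0.691  0.004 -0.723]] G [565.552  20.742 198.32 ] [ 0.053  0.544 -1.196] 50.8197734918524 [-13.726 -12.6   129.253  27.028  22.926  53.66 ]
```

View pics/c3.png

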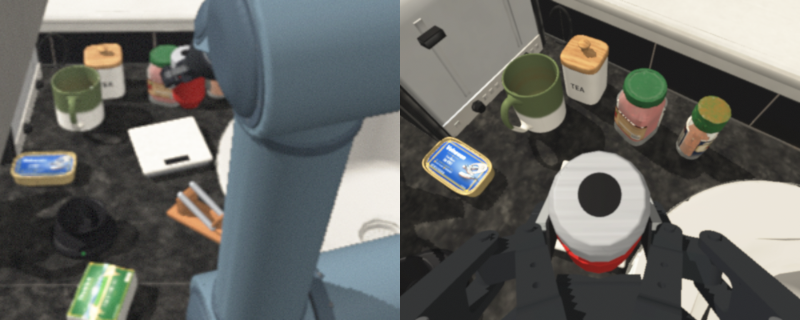

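The mill is held upright (wrist view: head about (600,200) in the montage) and the rest is clear. I correct the residual ~1.4° tilt, move over the scale and come down.

```bash
python3 -m crank '[[0.06,0.01,0,0,-0.016,0],[0.125,0.03,-0.02,0,-0.016,0],[0.127,0.03,-0.08,0,-0.016,0],[0.127,0.03,-0.15,0,-0.016,0],[0.127,0.03,-0.2,0,-0.016,0],[0.127,0.03,-0.25,0,-0.016,0],[0.127,0.03,-0.275,0,-0.016,0],[0.127,0.03,-0.275,0,-0.016,0]]'; python3 - <<'E'
from h import *
from scipy.spatial.transform import Rotation as Ro
np.set_printoptions(precision=3,suppress=True)
st=get_state();R=Ro.from_euler("xyz",st["tcp_rot"],degrees=True).as_matrix();print("G",st["tcp_pos"]+155*R[:,2],st["force"],st["joint_pos"])
E
```

```text
t: 8.3
tcp_pos: [508.4, 16.8, 206.1]
tcp_rot: [-179.0, -44.6, 1.4]
force: [0.2, 0.0, -1.6]
width: 50.6
grip_force: 42.7
G [617.108  22.322  95.809] [ 0.247  0.023 -1.631] [-12.67    7.531 123.9    65.501  11.978  14.798]
```

Joint 5 hit its lower range here (wrist nearly straight). I turn the heading back by ~19° to bend the wrist, keeping a bit of height.

```bash
python3 -m crank '[[0,-0.01,0.03,0,0,0.05],[0.01,-0.025,0.03,0,0,0.1],[0.01,-0.04,0.03,0,0,0.15],[0.02,-0.05,0.03,0,0,0.2],[0.02,-0.05,0.03,0,0,0.22],[0.02,-0.05,0.03,0,0,0.22],[0.02,-0.05,0.03,0,0,0.22],[0.02,-0.05,0.03,0,0,0.22]]'; cat > g.py <<'E'
from h import *
from scipy.spatial.transform import Rotation as Ro
np.set_printoptions(precision=3,suppress=True)
st=get_state();R=Ro.from_euler("xyz",st["tcp_rot"],degrees=True).as_matrix();print("G",st["tcp_pos"]+155*R[:,2],"f",st["force"],"j",st["joint_pos"])
# mill axis: tool frame angle 135 deg from tool z in x-z plane
print("mill axis",R@np.array([np.sin(np.radians(135)),0,np.cos(np.radians(135))]))
E
python3 g.py
```

```text
t: 9.3
tcp_pos: [516.5, -2.8, 219.0]
tcp_rot: [-179.0, -44.7, 20.4]
force: [0.5, 0.3, -3.0]
width: 50.6
grip_force: 42.7
G [617.77   37.782 108.834] f [ 0.534  0.312 -3.048] j [-16.988   7.427 122.145  65.767  28.934  -1.539]
mill axis [ 0.009 -0.01   1.   ]
```

```bash
python3 -m crank '[[0,-0.005,-0.02,0,0,0],[0,-0.01,-0.04,0,0,0],[0,-0.01,-0.06,0,0,0],[0,-0.01,-0.07,0,0,0],[0,-0.01,-0.076,0,0,0],[0,-0.01,-0.08,0,0,0],[0,-0.01,-0.08,0,0,0],[0,-0.01,-0.08,0,0,0]]';python3 g.py; python3 -m crank '[[0,0,-0.001,0,0,0],[0,0,-0.002,0,0,0],[0,0,-0.003,0,0,0],[0,0,-0.004,0,0,0],[0,0,-0.005,0,0,0],[0,0,-0.006,0,0,0],[0,0,-0.006,0,0,0],[0,0,-0.006,0,0,0]]';python3 g.py
```

```text
t: 10.3
tcp_pos: [516.8, -7.0, 187.2]
tcp_rot: [-179.0, -44.7, 20.4]
force: [1.0, -0.7, -2.3]
width: 50.8
grip_force: 42.7
G [618.043  33.579  77.129] f [ 1.011 -0.693 -2.285] j [-17.492  11.623 121.961  72.693  27.856  -9.786]
mill axis [ 0.009 -0.01   1.   ]
t: 11.3
tcp_pos: [517.4, -7.0, 186.2]
tcp_rot: [-179.0, -44.9, 20.5]
force: [-8.3, 1.1, 12.9]
width: 50.9
grip_force: 43.9
G [618.928  33.85   76.435] f [-8.27   1.112 12.943] j [-17.486  11.841 121.88   73.285  27.893 -10.395]
mill axis [ 0.006 -0.011  1.   ]
```

Contact with the scale (13 N). I ease up slightly and let go.

```bash
python3 -m crank '[[0,0,0.001,0,0,0],[0,0,0.002,0,0,0],[0,0,0.002,0,0,0],[0,0,0.002,0,0,0],[0,0,0.002,0,0,0],[0,0,0.002,0,0,0],[0,0,0.002,0,0,0],[0,0,0.002,0,0,0]]'; python3 -m crank '[[0,0,0,0,0,0],[0,0,0,0,0,0],[0,0,0,0,0,0],[0,0,0,0,0,0],[0,0,0,0,0,0],[0,0,0,0,0,0],[0,0,0,0,0,0],[0,0,0,0,0,0]]' 1 ; python3 g.py; python3 - <<'E'
from h import *
cv2.imwrite("pics/w4.png",cv2.resize(capture("wrist"),(480,360))[...,::-1])
E
```

```text
t: 12.3
tcp_pos: [517.1, -7.0, 186.3]
tcp_rot: [-179.0, -44.8, 20.5]
force: [-5.5, 0.6, 6.8]
width: 51.1
grip_force: 43.4
t: 13.3
tcp_pos: [516.6, -7.0, 185.4]
tcp_rot: [-179.0, -44.7, 20.4]
force: [0.2, 0.5, 0.0]
width: 85.8
grip_force: 0.0
G [617.893  33.585  75.265] f [0.239 0.527 0.041] j [-17.494  11.856 121.956  73.058  27.793 -10.198]
mill axis [ 0.009 -0.01   1.   ]
```

View pics/w4.png

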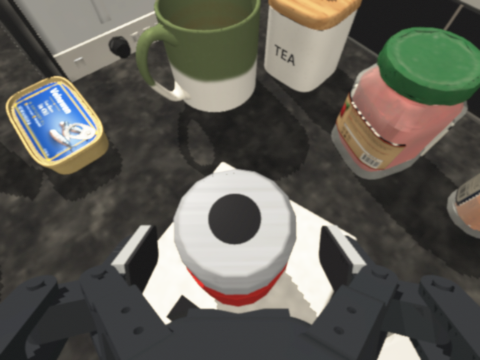

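The mill stands free on the scale, head about (235,220), with clear gaps to both fingers. I back out along the tool and turn the tool to vertical for a top regrasp.

```bash
python3 -m crank '[[-0.05,-0.02,0.055,0,0,0],[-0.11,-0.045,0.12,0,0,0],[-0.163,-0.065,0.19,0,0,0],[-0.163,-0.065,0.3,-0.04,0.1,0],[-0.163,-0.065,0.36,-0.08,0.21,0],[-0.13,-0.05,0.36,-0.12,0.32,0],[-0.08,-0.03,0.36,-0.16,0.43,0],[-0.03,-0.01,0.36,-0.183,0.49,0]]' 1; python3 -m crank '[[0.05,0.02,0,0,0,0],[0.1,0.04,0,0,0,0],[0.15,0.06,0,0,0,0],[0.15,0.06,0,0,0,0],[0.15,0.06,0,0,0,0],[0.15,0.06,0,0,0,0],[0.15,0.06,0,0,0,0],[0.15,0.06,0,0,0,0]]'; python3 g.py; python3 - <<'E'
from h import *
import pickle
c=calibration("wrist");im=capture("wrist");cv2.imwrite("pics/w5.png",im[...,::-1]);pickle.dump(c,open("w5.pkl","wb"))
E
```

```text
t: 14.35
tcp_pos: [505.3, -10.7, 329.7]
tcp_rot: [-179.1, 0.5, 20.4]
force: [-0.7, -0.6, -0.4]
width: 85.1
grip_force: 0.0
t: 15.35
tcp_pos: [564.4, 12.9, 329.5]
tcp_rot: [-179.0, 0.2, 20.4]
force: [0.2, 0.0, 1.1]
width: 85.2
grip_force: 0.0
G [562.937  15.107 174.475] f [0.219 0.007 1.088] j [-10.298   7.423 105.158   0.759  68.111  58.993]
mill axis [0.669 0.237 0.704]
```

View pics/w5.png

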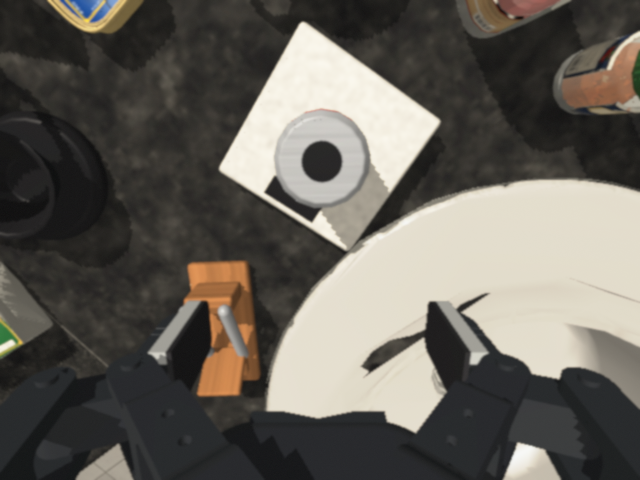

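The mill stands mid-scale with its top centre at (322,161); the dock is at the left edge, about (15,175).

```bash
cat > m.py <<'E'
from h import *
import pickle,sys
from scipy.spatial.transform import Rotation as Ro
np.set_printoptions(precision=4,suppress=True)
c=pickle.load(open("w5.pkl","rb"));im=cv2.imread("pics/w5.png");g=cv2.cvtColor(im,cv2.COLOR_BGR2GRAY)
m=(g<60).astype(np.uint8);k,l,s,ce=cv2.connectedComponentsWithStats(m);i=l[161,322];print(s[i],ce[i])
P=onz(c,*ce[i],117);print("mill",P)
st=get_state();R=Ro.from_euler("xyz",st["tcp_rot"],degrees=True).as_matrix()
print("rv",np.cross(R[:,2],[0,0,-1])/1.5,"shift",([P[0],P[1],237]-st["tcp_pos"])/400)
E
python3 m.py
```

```text
[ 303  142   38   39 1155] [321.5056 161.0571]
mill [618.9126  34.5496 117.    ]
rv [-0.0095 -0.0064 -0.    ] shift [ 0.136   0.0541 -0.2313]
```

```bash
python3 -m crank '[[0.07,0.028,0,-0.0095,-0.0064,0],[0.136,0.054,-0.03,-0.0095,-0.0064,0],[0.136,0.054,-0.1,-0.0095,-0.0064,0],[0.136,0.054,-0.15,-0.0095,-0.0064,0],[0.136,0.054,-0.19,-0.0095,-0.0064,0],[0.136,0.054,-0.22,-0.0095,-0.0064,0],[0.136,0.054,-0.239,-0.0095,-0.0064,0],[0.136,0.054,-0.239,-0.0095,-0.0064,0]]' 1; python3 -m crank '[[0,0,0,0,0,0],[0,0,0,0,0,0],[0,0,0,0,0,0],[0,0,0,0,0,0],[0,0,0,0,0,0],[0,0,0,0,0,0],[0,0,0,0,0,0],[0,0,0,0,0,0]]' -1 40; python3 -m crank '[[0,0,0.01,0,0,0],[0,0,0.04,0,0,0],[0,0,0.1,0,0,0],[0,0,0.16,0,0,0],[0,0,0.22,0,0,0],[0,0,0.22,0,0,0],[0,0,0.22,0,0,0],[0,0,0.22,0,0,0]]'
```

```text
t: 16.4
tcp_pos: [618.9, 34.6, 233.5]
tcp_rot: [-180.0, 0.0, 20.4]
force: [-0.1, 0.4, 0.8]
width: 85.6
grip_force: 0.0
t: 17.4
tcp_pos: [619.4, 34.7, 234.8]
tcp_rot: [180.0, -0.1, 20.4]
force: [-1.6, 1.5, 4.4]
width: 50.3
grip_force: 42.0
t: 18.4
tcp_pos: [618.5, 34.6, 320.1]
tcp_rot: [-179.9, 0.2, 20.4]
force: [-0.4, 0.2, -2.2]
width: 50.7
grip_force: 42.0
```

```bash
python3 -m crank '[[-0.08,0.08,0.05,0,0,0],[-0.17,0.16,0.05,0,0,0],[-0.25,0.25,0.05,0,0,0],[-0.34,0.33,0.05,0,0,0],[-0.42,0.41,0.05,0,0,0],[-0.42,0.41,0.05,0,0,0],[-0.42,0.41,0.05,0,0,0],[-0.42,0.41,0.05,0,0,0]]'; python3 - <<'E'
from h import *
import pickle
c=calibration("wrist");im=capture("wrist");cv2.imwrite("pics/w6.png",im[...,::-1]);pickle.dump(c,open("w6.pkl","wb"))
g=cv2.convertScaleAbs(im,alpha=2.2,beta=20);cv2.imwrite("pics/w6b.png",g[...,::-1])
E
```

```text
t: 19.4
tcp_pos: [451.8, 197.9, 341.7]
tcp_rot: [180.0, 0.0, 20.4]
force: [0.4, -0.8, -2.6]
width: 50.8
grip_force: 42.6
```

View pics/w6b.png

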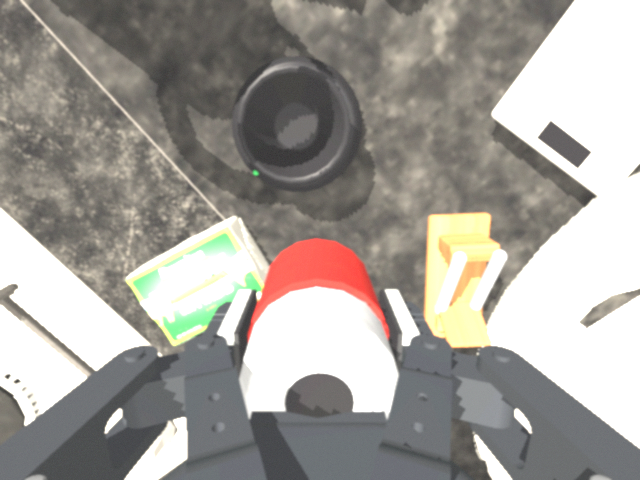

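The dock is clear ahead: rim about 234–360 × 55–190, inner floor about (296,128). The mill hangs centred in the fingers (col 319).

```bash
python3 - <<'E'
from h import *
import pickle
np.set_printoptions(precision=4,suppress=True)
c=pickle.load(open("w6.pkl","rb"));im=cv2.imread("pics/w6b.png");g=cv2.GaussianBlur(cv2.cvtColor(im,cv2.COLOR_BGR2GRAY),(5,5),0)
print(g[128,225:370:5]);print(g[45:200:5,296])
roi=np.zeros_like(g);cv2.circle(roi,(296,126),48,255,-1)
for t in(75,90):
    m=((g>t)&(roi>0)).astype(np.uint8);k,l,s,ce=cv2.connectedComponentsWithStats(m);i=l[128,296];print("floor",s[i],ce[i],onz(c,*ce[i],17))
for t in(100,120):
    m=(g<t).astype(np.uint8);m[:,:225]=0;m[215:]=0;m[:,385:]=0;m[:40]=0
    k,l,s,ce=cv2.connectedComponentsWithStats(m);i=l[100,270];print("dark",s[i])
for u,v in((234,122),(360,122)):print(onz(c,u,v,46))
print("rim mid",onz(c,297,122,46))
for p in((517,243,17),(517,243,46)):print(proj(c,np.array(p,float)))
print("tcp",get_state()["tcp_pos"])
E
```

```text
[116 112  97  79  66  67  66  65  64  65  80  86 110 116 116 116 116 116
 105  65  63  65  91  92 103  90  77  76 109]
[ 78 104 114 105 131  94  72  72  72  71  71  73  83  83  85 109 116 116
 117 116  97  69  61  60  84  96 101 131  79  77 100]
floor [ 274  102   45   48 1707] [295.4956 126.1172] [518.0884 240.4526  17.    ]
floor [277 114  41  34 967] [297.7342 130.425 ] [515.6868 237.7712  17.    ]
dark [  225    40   149   175 15555]
dark [  225    40   160   175 22713]
[506.1162 279.6126  46.    ]
[536.5439 197.7495  46.    ]
rim mid [521.3308 238.679   46.    ]
(np.float64(291.9110506713303), np.float64(126.29718619969263))
(np.float64(289.0621706980017), np.float64(125.85590147195995))
tcp [451.7855 197.9176 341.6804]
```

```bash
python3 -m crank '[[0.08,0.05,0,0,0,0],[0.1655,0.1065,0,0,0,0],[0.1655,0.1065,-0.06,0,0,0],[0.1655,0.1065,-0.12,0,0,0],[0.1655,0.1065,-0.17,0,0,0],[0.1655,0.1065,-0.195,0,0,0],[0.1655,0.1065,-0.195,0,0,0],[0.1655,0.1065,-0.195,0,0,0]]'; python3 -m crank '[[0,0,-0.01,0,0,0],[0,0,-0.02,0,0,0],[0,0,-0.03,0,0,0],[0,0,-0.04,0,0,0],[0,0,-0.05,0,0,0],[0,0,-0.06,0,0,0],[0,0,-0.06,0,0,0],[0,0,-0.06,0,0,0]]'
```

```text
t: 20.45
tcp_pos: [517.7, 241.3, 264.8]
tcp_rot: [180.0, -0.1, 20.4]
force: [-0.3, -1.4, -2.9]
width: 50.6
grip_force: 42.6
t: 21.45
tcp_pos: [517.3, 241.2, 239.9]
tcp_rot: [-180.0, -0.0, 20.4]
force: [0.2, -0.1, -2.4]
width: 50.4
grip_force: 42.6
```

```bash
python3 -m crank '[[0,0,-0.0025,0,0,0],[0,0,-0.005,0,0,0],[0,0,-0.0075,0,0,0],[0,0,-0.01,0,0,0],[0,0,-0.0125,0,0,0],[0,0,-0.015,0,0,0],[0,0,-0.015,0,0,0],[0,0,-0.015,0,0,0]]';python3 -m crank '[[0,0,-0.0025,0,0,0],[0,0,-0.005,0,0,0],[0,0,-0.0075,0,0,0],[0,0,-0.0075,0,0,0],[0,0,-0.0075,0,0,0],[0,0,-0.0075,0,0,0],[0,0,-0.0075,0,0,0],[0,0,-0.0075,0,0,0]]'
```

```text
t: 22.45
tcp_pos: [517.3, 241.2, 233.8]
tcp_rot: [-180.0, 0.0, 20.4]
force: [-0.3, -0.0, -2.5]
width: 50.8
grip_force: 42.6
t: 23.45
tcp_pos: [517.2, 241.2, 230.8]
tcp_rot: [-180.0, 0.0, 20.4]
force: [0.3, 0.1, -2.3]
width: 50.6
grip_force: 42.6
```

```bash
python3 -m crank '[[0,0,-0.0015,0,0,0],[0,0,-0.003,0,0,0],[0,0,-0.0045,0,0,0],[0,0,-0.006,0,0,0],[0,0,-0.006,0,0,0],[0,0,-0.006,0,0,0],[0,0,-0.006,0,0,0],[0,0,-0.006,0,0,0]]'
```

```text
t: 24.45
tcp_pos: [517.7, 241.4, 229.8]
tcp_rot: [180.0, -0.0, 20.4]
force: [-2.9, -1.5, 7.2]
width: 50.7
grip_force: 43.5
```

```bash
python3 -m crank '[[-0.001,-0.0005,0,0,0,0],[-0.002,-0.001,0,0,0,0],[-0.0025,-0.001,-0.001,0,0,0],[-0.0025,-0.001,-0.002,0,0,0],[-0.0025,-0.001,-0.002,0,0,0],[-0.0025,-0.001,-0.002,0,0,0],[-0.0025,-0.001,-0.002,0,0,0],[-0.0025,-0.001,-0.002,0,0,0]]'
```

```text
t: 25.45
tcp_pos: [517.2, 241.2, 229.8]
tcp_rot: [180.0, -0.2, 20.4]
force: [-3.2, -0.3, 10.4]
width: 51.3
grip_force: 43.7
```

Vertical force is up with no further descent, so it is on the floor. I let go.

```bash
python3 -m crank '[[0,0,0.001,0,0,0],[0,0,0.001,0,0,0],[0,0,0.001,0,0,0],[0,0,0.001,0,0,0],[0,0,0.001,0,0,0],[0,0,0.001,0,0,0],[0,0,0.001,0,0,0],[0,0,0.001,0,0,0]]' 1; python3 -m crank '[[0,0,0.04,0,0,0],[0,0,0.1,0,0,0],[0,0,0.2,0,0,0],[-0.05,0,0.3,0,0,0],[-0.12,-0.04,0.32,0,0,0],[-0.2,-0.07,0.32,0,0,0],[-0.2,-0.07,0.32,0,0,0],[-0.2,-0.07,0.32,0,0,0]]'; python3 - <<'E'
from h import *
import pickle
np.set_printoptions(precision=1,suppress=True)
c=calibration("wrist");im=capture("wrist");bgr=np.ascontiguousarray(im[...,::-1])
s=capture("side")[...,::-1]
P=np.array([518,240.5,112.]);print("expected top",proj(c,P))
g=cv2.cvtColor(bgr,cv2.COLOR_BGR2GRAY);u,v=map(int,proj(c,P))
k,l,st,ce=cv2.connectedComponentsWithStats((g<60).astype(np.uint8));i=l[v,u];print(st[i],ce[i],onz(c,*ce[i],112))
a=cv2.resize(s[200:360,180:380],(400,320));b=cv2.resize(bgr,(400,320))
cv2.imwrite("pics/end.png",np.hstack([a,b]))
E
```

```text
t: 26.45
tcp_pos: [516.2, 240.8, 228.0]
tcp_rot: [-180.0, 0.0, 20.4]
force: [-0.1, -0.2, -0.2]
width: 85.5
grip_force: 0.0
t: 27.45
tcp_pos: [436.7, 212.9, 357.1]
tcp_rot: [180.0, -0.1, 20.4]
force: [0.0, -0.2, -0.5]
width: 85.3
grip_force: 0.0
expected top (np.float64(321.50889695645753), np.float64(108.86543631604073))
[305  93  32  34 880] [320.5 109.5] [517.5 240.9 112. ]
```

View pics/end.png

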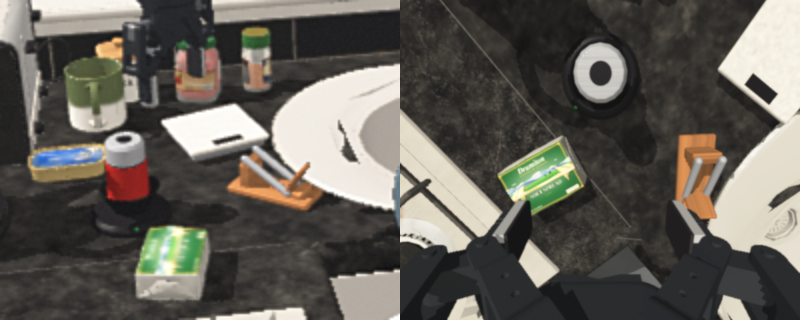

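The side view shows the mill upright in the dock with its top within 1 mm of the expected spot, and the bystanders unmoved. I hand it in.

```bash
python3 -c "
from plant import *
print(finish_job())"
```

```text
the job is handed in; nothing more can be done
None
```

The salt mill was stood and released on the scale, then lowered into the charging dock and let go; it stands straight and looks fully home. I handed the job in at about 27.5 s and saw nothing else on the worktop move.

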